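# Tap a stuck core slide loose and free the casting

## Robot

A 7-joint arm with a two-finger parallel gripper is mounted at the origin on a cart in front of the work surface, level with it; the furniture and walls round the work are solid. World frame = base frame: x ahead of the robot, y to its left, z up, the work surface at z = 0. Lengths are in m, angles in degrees, forces in N, time in s.
With the tool pointing down it reaches from about 0.35 to 0.9 m from the base axis. Payload 7.2 kg.
Tool frame: the origin (TCP) lies between the finger pads; the fingertips stand 22 mm ahead of it and the grasp point (between the pads) lies 3 mm ahead of it; z points along the fingers, y is the line along which they close (so a half turn about z gives the same grasp; the last joint's range is limited). The gripper opens to 88 mm and grips with 3 to 60 N. Pads are 20 mm wide; open, the fingers measure 115 mm over their backs; the gripper's body (75 mm by 178 mm) begins 61 mm behind the grasp point.
Start: joints at [-69.569, 23.554, -0.728, 91.456, 0.321, 64.991, -4.71], TCP at [0.258, 0.569, 0.245] pointing down, gripper open.
Joint ranges: [-169.25, 169.25], [-16.82, 113.86], [-84.01, 82.57], [7.8, 145.47], [-59.2, 239.2], [7.22, 106.19], [-163.78, 163.78]. Speed limits (degrees/s): [136.94, 136.94, 172.46, 172.46, 180, 180, 180].

## Interface

Orientations are given as [roll, pitch, yaw] about the fixed x, y, z axes, in that order (R = Rz(yaw) Ry(pitch) Rx(roll)).
In Python, from bench import status, optics, workorder gives the robot as it stands.
- The arm moves only by the tool servo_tool, never from a script. Its argument "series" is a list of rows, each a list of 2 entries, a list of its own where there are three numbers: the shift along the tool's x, y, z in units of 25 mm (1.0 is 25 mm), then the turn, a rotation vector about the tool's x, y, z in units of 6 degrees (1.0 is 6 degrees). In form: [[[tx, ty, tz], [rx, ry, rz]], ...]. A call has 1 to 20 rows; each row shifts and turns the commanded pose from where the row before left it, along the tool's axes as they then stand; what a row does not reach is not made up. A row lasts 1/12 s, in which the tool goes at most 41.7 mm and 7.16 degrees, less where a joint would pass 70% of its speed; a pose out of reach is approached as far as the arm can. A call is refused whole if a number of a shift passes 1 or a number of a turn 1, either way. A call with a gripper value outside its range is refused whole. "jaw" is the closure, from -1 (fully open) to 1 (shut), set as the call begins (left out, the last holds). The fingers move at their own pace and stop on an object; "newtons" is the grip in N (left out, the last holds). Time passes only in rows, so rows that do not move let the fingers close. It gives the time, the measured TCP pose, the force, the opening and the grip force at its end, in the units of the state.
- status.read_state(): the state, without advancing time (a new reading comes with each control period).
- optics.capture(name): name is "scene" or "top" or "wrist"; returns a dict with "img" (420x560x3 uint8, red, green, blue), "K" (3x3 intrinsics, pixels), "k1" (the pictures are not rectified: a ray, as slopes to the right and down, at radius r is drawn at 1 + k1 r^2 times it, then the intrinsics apply), "R" (3x3) and "t" (3): a world point X has camera coordinates R X + t; the wrist camera has in their place "tool_from_camera" (4x4, takes a point from camera to tool coordinates, whose origin is the TCP and whose axes are the flange's). Camera axes: x right, y down, z forward; pixel columns grow to the right and rows downward; lengths in m; the calibration is good to about 2 mm. A picture is of the moment at which its call begins: read the wrist's pose just before it. There is no depth.
- workorder.close_job(): hands the job in; it is judged then, once.
The state is a dict: "time_s": time; "q": joint angles; "qd": joint speeds; "tau": joint torques, N m; "tcp_pos": TCP position; "ee_rot": TCP orientation; "ft_force": force on the tool from outside, world axes, zero at the start; "wrist_torque": the same for the moment, N m; "gripper_width": opening from 0.0 (shut) to 1.0 (fully open); "finger_force": force on a finger pad.
Only numpy, scipy, OpenCV 4.12 (cv2) and the standard library are available. Lean on these libraries where they do the work, as an engineer would, in place of code of your own. Each camera call takes 0.05 s, during which the arm holds its last target. There are 200 camera calls.

## Task

A plaster bridge pier is locked in the little casting mould by a stuck core slide: take the mallet and loosen the slide with light taps on the left and right ends of its crossbar in turn, so that it does not jam, until it is right back against the stop at both ends; never force it, and touch the slide with nothing but the mallet. Then stand the mallet on the table clear of the mould, lift the pier out by its pouring stub and leave it standing upright on the notebook. Leave the other things where they are.

Things in the scene. Friction and masses are not known exactly. Their poses are not given: they have to be found in the camera images.
- mould: casting mould, fixed, with an aluminium base; origin on the table; x = the way the slide is knocked back (away from the robot at yaw 0), y = left. Base plate x -60..80, y -43..43 mm, 10 mm high. Wooden cavity x -56..-12, y -34..34, top 48 mm above the table, holds the pier. Behind it two guide rails, y +-31..40, x -10..64, 24 mm high
- core: stuck steel core slide: a 60 x 60 mm plate between the guide rails, with a crossbar 164 mm long (y), 14 mm deep, 28 to 46 mm above the table, overhanging the base plate on both sides, and an 18 x 14 mm tongue that reaches forward 10 mm deep into the pier's arch and locks it. Axes as the mould's when square; origin: centre of the plate's underside. It stays where it is left
- bar_middle (a point): middle of the crossbar's front face. How the slide sticks: about 6 N at one end of the bar swings that end back about the far rail (the other end comes a third as far forward), until the slide has cocked, 8 mm out of square over the two struck points, and jams. Jammed, or pushed at the middle, it takes 17 N: too hard, over 11 N from the mallet spoils the mould
- bar_left (a point): point to strike at the left (+y) end: on the crossbar's front face (facing the mould's -x), 65 mm left of its middle, 37 mm above the table. In the mould's frame its x is +2 mm with the slide fully forward, +16 mm against the stop; it starts at +1 to +6 mm, skewed. The mallet's head has room in front of it, beside the cavity (7 mm gap)
- bar_right (a point): the same at the right (-y) end, 65 mm right of the bar's middle; its mould x likewise runs from +2 to +16 mm
- stop (a point): middle of the front face of the rear stop, a fixed steel block across the mould's rear end, 30 mm high; the slide's plate meets it after 14 mm of travel. It does not give: there too, stop pressing when the force climbs
- mallet: small round-headed wooden mallet, 130 to 210 g, standing head down on the table, 102 mm high; origin: centre of the head's underside, z along the handle. Head: upright cylinder 48 mm across, 36 mm high, strikes with its side; square handle 16 x 16 mm (flats along its x and y), from 36 to 102 mm up. Held 13 mm above the table, its head covers the bar's height and clears the base plate
- pier: plaster bridge pier casting, 110 g, standing in the cavity: 20 (x) x 44 (y) x 38 (z) mm, a blind arch in its +x side; origin: centre of its underside. On top stands the pouring stub, 14 (x) x 26 (y) mm, 38 to 64 mm above the origin, by which to lift it straight up (40 mm until clear). 1.5 mm play all round
- pocket (a point): centre of the cavity's floor, 10 mm above the table; the pier's origin is here at the start
- notebook: notebook lying flat on the table, fixed, 148 (x) x 108 (y) mm, top 7 mm above the table; origin on the table at its middle
- paint_pot: small glass paint pot 31 x 31 x 42 mm, bystander
- tank_wagon: model tank wagon 18 x 77 x 29 mm, bystander
- sanding_block: cork sanding block 35 x 64 x 22 mm, bystander
- cottage: model cottage 52 x 73 x 50 mm, bystander
Things that resemble listed ones, but are neither listed nor needed, are in the scene too. What is shaped like the mallet but yellow is not meant.

How it is judged:
By the outcome, as a careful person would: the job done as asked, in the order asked, and still so for the second after the job is handed in, with the robot touching nothing.
It also fails if it takes over 72 s, if anything falls off the work surface, if the arm or the gripper's body presses on something with over 40 N, if the wrist force passes 120 N, or if a joint passes its speed limit or range.

## Working session

There is one attempt and no reset: what is moved stays moved. The work goes in short steps, Python scripts to look and compute and a tool call to move; the robot and the scene stay as the last step left them, time stands still between calls to the robot, and variables do not carry over. Pictures are saved under pics/ and viewed, at most 10 in all, crops included, and the job is handed in when it is done.

Besides the shell and the picture viewer there is one more tool, called after "Request:" as a command line: name --argument value ..., lists and objects as JSON in quotes. servo_tool: Moves the arm, as the interface text tells. Its arguments: {"type":"object","properties":{"series":{"type":"array","items":{"type":"array"}},"jaw":{"type":"number"},"newtons":{"type":"number"}},"required":["series"]}

```bash
mkdir -p pics; ls
cat > h.py <<'E'
import numpy as np, cv2
from bench import status, optics, workorder
def cap(n,f):
    s=status.read_state(); c=optics.capture(n); c['s']=s
    cv2.imwrite(f'pics/{f}.png',c['img'][:,:,::-1]); np.save(f'pics/{f}.npy',c,allow_pickle=True); return c
def load(f): return np.load(f'pics/{f}.npy',allow_pickle=True).item()
def rot(e):
    from scipy.spatial.transform import Rotation as R
    return R.from_euler('xyz',e,degrees=True).as_matrix()
def ray(c,uv):
    K=c['K']; d=np.array([(uv[0]-K[0][2])/K[0][0],(uv[1]-K[1][2])/K[1][1]]); p=d.copy()
    for _ in range(20): p=d/(1+c['k1']*(p@p))
    v=np.array([p[0],p[1],1.])
    if 'R' in c and c.get('R') is not None:
        R=np.array(c['R']); return -R.T@np.array(c['t']), R.T@v
    T=np.array(c['tool_from_camera']); W=rot(c['s']['ee_rot'])
    return W@T[:3,3]+np.array(c['s']['tcp_pos']), W@T[:3,:3]@v
def at(c,uv,z):
    o,d=ray(c,uv); return (o+d*(z-o[2])/d[2])
def proj(c,X):
    X=np.array(X,float)
    if c.get('R') is not None: p=np.array(c['R'])@X+np.array(c['t'])
    else:
        T=np.array(c['tool_from_camera']); W=rot(c['s']['ee_rot'])
        p=T[:3,:3].T@(W.T@(X-np.array(c['s']['tcp_pos']))-T[:3,3])
    q=p[:2]/p[2]; q=q*(1+c['k1']*(q@q)); K=c['K']
    return np.array([K[0][0]*q[0]+K[0][2],K[1][1]*q[1]+K[1][2]])
E
python3 - <<'E'
from h import *
print(status.read_state())
for n in ('scene','top','wrist'):
    c=cap(n,n+'0'); print(n,{k:v for k,v in c.items() if k in('k1','K','R','t','tool_from_camera')})
a=load('scene0')['img'];b=load('top0')['img']
E
```

```text
pics
{'time_s': 0.0, 'q': array([-69.56685246,  23.59852232,  -0.72952561,  91.50380899,
         0.32040565,  64.98844086,  -4.71060237]), 'qd': array([-0.03319022,  0.01191863, -0.00643903,  0.00505049, -0.0277374 ,
       -0.00587474, -0.03571547]), 'tau': array([-8.38011533e-05, -5.87964356e+01,  6.41464423e-01, -2.91089505e+01,
       -5.39025560e-02,  1.80698046e-02,  1.38812679e-04]), 'tcp_pos': array([0.25743368, 0.56901417, 0.24382689]), 'ee_rot': array([-1.79911424e+02,  5.39973350e-03,  1.55660698e+02]), 'ft_force': array([ 0.27369743, -0.25184121, -0.17420262]), 'wrist_torque': array([ 0.03289355, -0.03141254,  0.03812036]), 'finger_force': 0.0, 'gripper_width': 1.0001396632647137}
scene {'K': array([[470.87588933,   0.        , 281.3617179 ],
       [  0.        , 470.87588933, 212.19714378],
       [  0.        ,   0.        ,   1.        ]]), 'k1': 0.030280490020455735, 'R': array([[ 0.63560212, -0.77201501,  0.00166597],
       [-0.46912447, -0.38794353, -0.79336123],
       [ 0.61313308,  0.50348053, -0.60874886]]), 't': array([-0.2816471 ,  0.30336415,  0.65462157])
[... 252 characters left out ...]
   [-0.99712809, -0.01476102, -0.0742811 ],
       [ 0.0739783 ,  0.02009853, -0.9970573 ]]), 't': array([0.04886762, 0.53823717, 1.06210718])}
wrist {'K': array([[356.36914227,   0.        , 283.3975762 ],
       [  0.        , 356.36914227, 213.45967674],
       [  0.        ,   0.        ,   1.        ]]), 'k1': -0.06550122630390436, 'tool_from_camera': array([[-1.14743755e-04, -9.60102569e-01, -2.79648072e-01,
         7.83183652e-02],
       [ 9.99999710e-01, -3.20744354e-04,  6.90881775e-04,
         7.92906943e-05],
       [-7.53012908e-04, -2.79647912e-01,  9.60102327e-01,
        -1.40174974e-01],
       [ 0.00000000e+00,  0.00000000e+00,  0.00000000e+00,
         1.00000000e+00]])}
```

```bash
sleep 1; ls pics
```

```text
scene0.npy
scene0.png
top0.npy
top0.png
wrist0.npy
wrist0.png
```

View pics/top0.png

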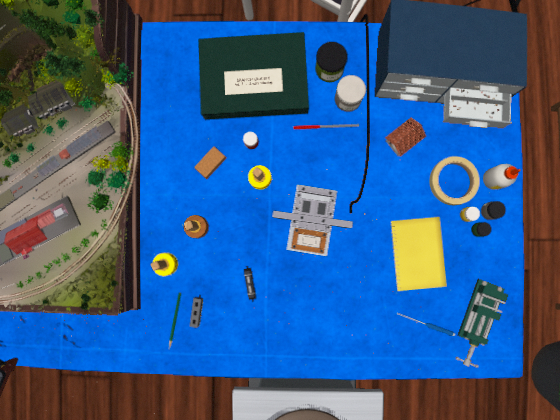

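View pics/scene0.png

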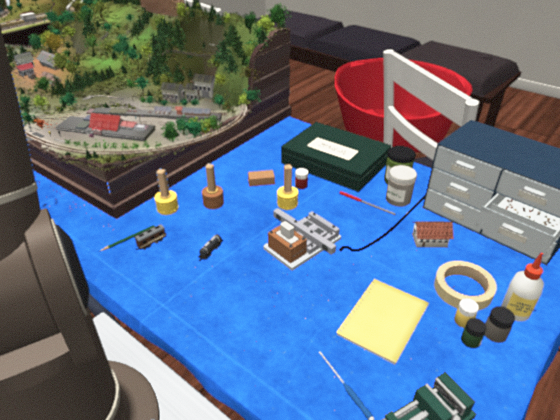

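The top view shows three mallet shapes: a brown one at (195,226) and yellow ones at (260,177) and (164,264). The brown, plain-wood one is the one meant. The mould is at (313,222), with its slide visibly skewed, and the notebook is the yellow rectangle at (417,254). I'll confirm in one enlarged crop.

Run:
```python
from h import *
a=load('top0')['img'][:,:,::-1]
r=lambda x0,y0,w,h,s:cv2.resize(a[y0:y0+h,x0:x0+w],None,fx=s,fy=s,interpolation=cv2.INTER_CUBIC)
m=r(264,176,96,88,6.25); k=r(172,204,40,88,5)
k=cv2.resize(k,(200,550)) if k.shape[0]!=550 else k
m=cv2.resize(m,(600,550))
cv2.imwrite('pics/crop1.png',np.hstack([m,k]))
c=load('top0');hsv=cv2.cvtColor(c['img'],cv2.COLOR_RGB2HSV)
def big(m,n=3):
    cs,_=cv2.findContours(m.astype(np.uint8),cv2.RETR_EXTERNAL,cv2.CHAIN_APPROX_NONE)
    return sorted(cs,key=cv2.contourArea)[::-1][:n]
y=cv2.inRange(hsv,(20,80,120),(35,255,255))
for q in big(y):
    pts=np.array([at(c,p[0],.007)[:2] for p in q],np.float32); print('yellow',cv2.minAreaRect(q)[0],cv2.minAreaRect(pts))
b=cv2.inRange(hsv,(5,100,60),(18,255,230)); b[:, :140]=0
for q in big(b,6): print('brown',cv2.minAreaRect(q), at(c,cv2.minAreaRect(q)[0],.036))
```

```text
yellow (418.4095153808594, 253.36785888671875) ((0.4435560703277588, -0.22784340381622314), (0.1470640003681183, 0.10410603135824203), 5.753724575042725)
yellow (454.25006103515625, 180.75003051757812) ((0.59923255443573, -0.30614978075027466), (0.10000365972518921, 0.1048566997051239), 44.96753692626953)
yellow (259.75, 176.75001525878906) ((0.6010610461235046, 0.11003026366233826), (0.04997020959854126, 0.048165060579776764), 46.19205093383789)
brown ((457.5, 209.5), (419.0, 203.0), 90.0) [ 0.53536384 -0.30303975  0.036     ]
brown ((175.5, 396.5), (45.0, 71.0), 90.0) [0.14055947 0.27403166 0.036     ]
brown ((180.5, 10.5), (21.0, 81.0), 90.0) [0.96176455 0.28970685 0.036     ]
brown ((293.5, 10.0), (20.0, 87.0), 90.0) [0.96203382 0.04326602 0.036     ]
brown ((231.5, 398.0), (42.0, 33.0), 90.0) [0.14193104 0.15791354 0.036     ]
brown ((406.280517578125, 135.47561645507812), (22.957542419433594, 34.514404296875), 51.34019470214844) [ 0.68879419 -0.19612612  0.036     ]
```

View pics/crop1.png

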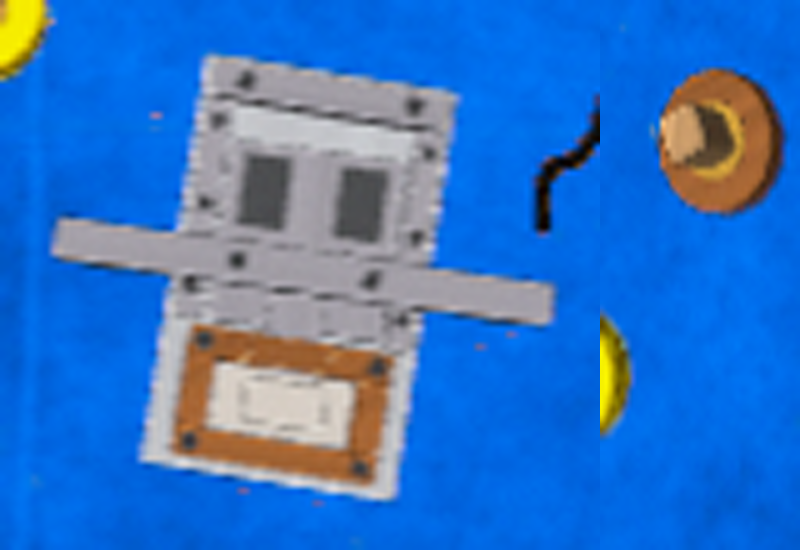

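Run:
```python
from h import *
c=load('top0')
P=lambda x,y:(264+x/6.25-.42,176+y/6.25-.42)
bl,br=at(c,P(140,462),.010),at(c,P(396,500),.010)
sl,sr=at(c,P(207,55),.030),at(c,P(458,93),.030)
cl,cr=at(c,P(52,257),.046),at(c,P(552,325),.046)
print('base front',bl,br,np.linalg.norm(bl-br)); print('stop',sl,sr,np.linalg.norm(sl-sr))
print('bar front top corners',cl,cr,np.linalg.norm(cl-cr))
yaw=np.degrees(np.arctan2(-(bl-br)[0],(bl-br)[1])); yaw2=np.degrees(np.arctan2(-(sl-sr)[0],(sl-sr)[1]))
f=(bl+br)/2; b=(sl+sr)/2; yaw3=np.degrees(np.arctan2((b-f)[1],(b-f)[0]));print(yaw,yaw2,yaw3,np.linalg.norm((b-f)[:2]))
# mallet from two views
s=load('scene0')
for n,cc in (('top',c),('scene',s)):
    h=cv2.cvtColor(cc['img'],cv2.COLOR_RGB2HSV); u0,v0=(195,226) if n=='top' else (213,195)
    m=cv2.inRange(h,(0,60,40),(30,255,255)); mm=np.zeros_like(m); mm[v0-35:v0+20,u0-20:u0+20]=m[v0-35:v0+20,u0-20:u0+20]
    q=max(cv2.findContours(mm,cv2.RETR_EXTERNAL,cv2.CHAIN_APPROX_NONE)[0],key=cv2.contourArea)
    print(n,cv2.boundingRect(q),cv2.minEnclosingCircle(q))
    (x,y),r=cv2.minEnclosingCircle(q)
    if n=='top': print(at(c,(x,y),.030),at(c,(x,y),.036))
top=at(c,(172+82/5-.4,204+135/6.25),.102);print('handle top',top)
```

```text
base front [0.44797794 0.05179705 0.01      ] [ 0.43659724 -0.03408964  0.01      ] 0.08663742233742754
stop [0.58308449 0.03142203 0.03      ] [ 0.57164101 -0.05191634  0.03      ] 0.08412038067465381
bar front top corners [0.51436757 0.08095749 0.046     ] [ 0.494672  -0.0818462  0.046    ] 0.16399072639210005
-7.5481946433161475 -7.8185833283607495 -8.0487791705625 0.13641899170958158
top (184, 215, 24, 23) ((195.36813354492188, 226.46702575683594), 11.90456485748291)
[0.49243046 0.24036286 0.03      ] [0.4922336 0.2392137 0.036    ]
scene (203, 163, 20, 45) ((211.0, 185.0), 22.561126708984375)
handle top [0.49149697 0.24107099 0.102     ]
```

Brown mallet confirmed: its handle is at crop (690,135) and its wooden head at (722,140). The mould yaw is about -7.8°, and the base (86.6 mm) and bar (164.0 mm) widths match the sizes given. Next I move over the mallet.

Request:
servo_tool --series '[[[-0.5,-0.3,0],[0,0,0]],[[-1,-0.58,0],[0,0,0]],[[-1,-0.58,0],[0,0,0]],[[-1,-0.58,0],[0,0,0]],[[-1,-0.58,0],[0,0,0]],[[-1,-0.58,0],[0,0,0]],[[-1,-0.58,0],[0,0,0]],[[-1,-0.58,0],[0,0,0]],[[-1,-0.58,0],[0,0,0]],[[-1,-0.58,0],[0,0,0]],[[-1,-0.58,0],[0,0,0]],[[-1,-0.58,0],[0,0,0]],[[-1,-0.58,0],[0,0,0]],[[-0.9,-0.52,0.2],[0,0,0.7]],[[-0.3,-0.2,0.5],[0,0,1]],[[-0.3,-0.2,0.5],[0,0,1]],[[0,0,0.5],[0,0,1]],[[0,0,0],[0,0,1]],[[0,0,0],[0,0,1]],[[0,0,0],[0,0,0]]]' --jaw -1

```text
time_s: 1.82
tcp_pos: [0.4901, 0.2365, 0.2018]
ee_rot: [-180.0, 0.0, 121.1]
ft_force: [-0.4, 0.2, 0.1]
gripper_width: 0.995
finger_force: 0.0
```

Run:
```python
from h import *
c=cap('wrist','w1'); s=c['s']; print(s['time_s'],s['tcp_pos'],s['ee_rot'],s['q'].round(1),s['ft_force'])
print(proj(c,[.4917,.2407,.102]))
```

```text
1.8167 [0.49010488 0.23648209 0.20183131] [-1.79955335e+02  1.34495553e-02  1.21130400e+02] [-42.7  18.3  14.7 106.5  -5.5  56.    5.6] [-0.37958662  0.24560465  0.086818  ]
[289.53601749 220.90824005]
```

View pics/w1.png

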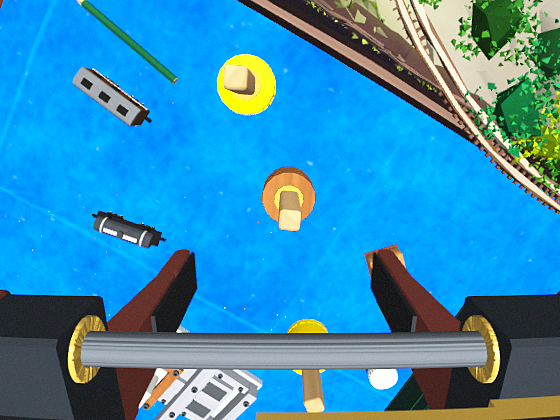

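The brown mallet stands at (289,195) with its handle top around (290,222), between the fingers. The yellow decoys are at (246,84) and (310,345). Next I measure the handle's top face.

Run:
```python
from h import *
c=load('w1'); im=c['img'][200:242,262:322]; h=cv2.cvtColor(im,cv2.COLOR_RGB2HSV)
print(im[22,28],im[10,28],im[28,20:38:2].tolist())
m=cv2.inRange(im,(190,130,60),(255,230,200))
q=max(cv2.findContours(m,cv2.RETR_EXTERNAL,cv2.CHAIN_APPROX_NONE)[0],key=cv2.contourArea)
pts=np.array([at(c,p[0]+[262,200],.102)[:2] for p in q],np.float32); print(cv2.boundingRect(q),cv2.minAreaRect(pts))
big=cv2.resize(c['img'][170:240,250:330],None,fx=7,fy=7,interpolation=cv2.INTER_CUBIC);cv2.imwrite('pics/w1c.png',big[:,:,::-1])
```

```text
[252 236 173] [254 233 166] [[252, 215, 145], [252, 217, 147], [255, 231, 159], [255, 235, 169], [255, 238, 176], [254, 238, 178], [255, 244, 187], [255, 241, 180], [255, 232, 154]]
(1, 0, 52, 31) ((0.488847941160202, 0.24390022456645966), (0.0354650653898716, 0.021980172023177147), 31.130691528320312)
```

View pics/w1c.png

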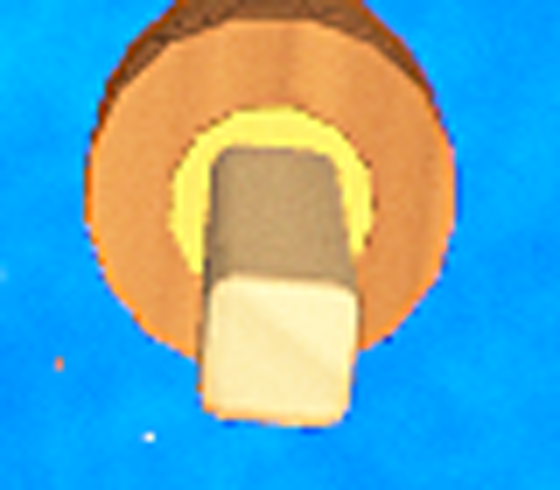

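Run:
```python
from h import *
c=load('w1'); P=[at(c,(250+x/7-.43,170+y/7-.43),.102) for x,y in((210,282),(357,288),(345,425),(203,408))]
P=np.array(P); print(P.mean(0),[np.linalg.norm(P[i]-P[i-1]) for i in range(4)])
e=P[1]-P[0]+P[2]-P[3]; f=P[0]-P[3]+P[1]-P[2]
print('y-ish edge az',np.degrees(np.arctan2(e[1],e[0])),'x-ish az',np.degrees(np.arctan2(f[1],f[0])))
s=c['s']; W=rot(s['ee_rot']); d=P.mean(0)-s['tcp_pos']; print('tool y az',np.degrees(np.arctan2(W[1,1],W[0,1])),'shift units',W.T@d/.025)
# head centre check
o=at(c,(250+272/7,170+190/7),.036); print('head',o)
```

```text
[0.49116924 0.24137785 0.102     ] [np.float64(0.013288576310853058), np.float64(0.014708918720070515), np.float64(0.014503039243846104), np.float64(0.014537054545019912)]
y-ish edge az 26.327641328226456 x-ish az 117.46580998061472
tool y az 31.13038920356704 shift units [0.1465565  0.14079811 3.99310965]
head [0.49145323 0.24202674 0.036     ]
```

Request:
servo_tool --series '[[[0.15,0.13,0.4],[0,0,0.7]],[[0,0,1],[0,0,0]],[[0,0,1],[0,0,0]],[[0,0,1],[0,0,0]],[[0,0,0.9],[0,0,0]],[[0,0,0.4],[0,0,0]],[[0,0,0.13],[0,0,0]],[[0,0,0],[0,0,0]],[[0,0,0],[0,0,0]]]'

```text
time_s: 2.62
tcp_pos: [0.4917, 0.2429, 0.0825]
ee_rot: [179.9, -0.0, 117.3]
ft_force: [0.3, -0.1, -0.7]
gripper_width: 1.002
finger_force: 0.0
```

Request:
servo_tool --series '[[[0,0,0],[0,0,0]],[[0,0,0],[0,0,0]],[[0,0,0],[0,0,0]],[[0,0,0],[0,0,0]],[[0,0,0],[0,0,0]],[[0,0,0],[0,0,0]],[[0,0,0],[0,0,0]],[[0,0,0],[0,0,0]]]' --jaw 1 --newtons 35

```text
time_s: 3.28
tcp_pos: [0.491, 0.2427, 0.0814]
ee_rot: [180.0, 0.0, 117.3]
ft_force: [0.3, 0.3, -0.3]
gripper_width: 0.434
finger_force: 0.0
```

Request:
servo_tool --series '[[[0,0,0],[0,0,0]],[[0,0,0],[0,0,0]],[[0,0,0],[0,0,0]],[[0,0,0],[0,0,0]],[[0,0,0],[0,0,0]],[[0,0,0],[0,0,0]]]'

```text
time_s: 3.78
tcp_pos: [0.491, 0.2427, 0.0813]
ee_rot: [-180.0, 0.0, 117.3]
ft_force: [0.1, 0.1, -0.6]
gripper_width: 0.182
finger_force: 35.0
```

Request:
servo_tool --series '[[[0,0,-0.3],[0,0,0]],[[0,0,-0.8],[0,0,0]],[[0,0,-1],[0,0,0]],[[0,0,-1],[0,0,0]],[[-0.5,-0.3,-0.5],[0,0,0]],[[-1,-0.7,0],[0,0,0]],[[-1,-0.7,0],[0,0,0]],[[-1,-0.7,0],[0,0,0]],[[-1,-0.7,0],[0,0,0]],[[-1,-0.7,0],[0,0,0]],[[-1,-0.7,0],[0,0,0]],[[-1,-0.7,0],[0,0,0]],[[-1,-0.7,0],[0,0,0]],[[-1,-0.7,0],[0,0,0.85]],[[-0.5,-0.3,0],[0,0,1]],[[0,0,0],[0,0,1]],[[0,0,0],[0,0,1]],[[0,0,0],[0,0,1]],[[0,0,0],[0,0,1]],[[0,0,0],[0,0,0]]]'

```text
time_s: 5.45
tcp_pos: [0.4508, -0.0584, 0.1718]
ee_rot: [180.0, -0.0, 81.9]
ft_force: [0.5, 0.8, -1.9]
gripper_width: 0.178
finger_force: 35.0
```

Run:
```python
from h import *
c=cap('wrist','w2'); s=c['s']; print(s['time_s'],s['tcp_pos'],s['ee_rot'],s['ft_force'],s['gripper_width'],s['q'].round(1))
cv2.imwrite('pics/w2b.png',cv2.resize(c['img'],(800,600),interpolation=cv2.INTER_CUBIC)[:,:,::-1])
```

```text
5.45 [ 0.45078466 -0.05842981  0.17177138] [ 1.79993971e+02 -1.74653423e-02  8.18806799e+01] [ 0.45272683  0.80356042 -1.85572468] 0.17848599887739705 [-24.   12.5  29.4 120.6  -8.1  48.8   2. ]
```

View pics/w2b.png

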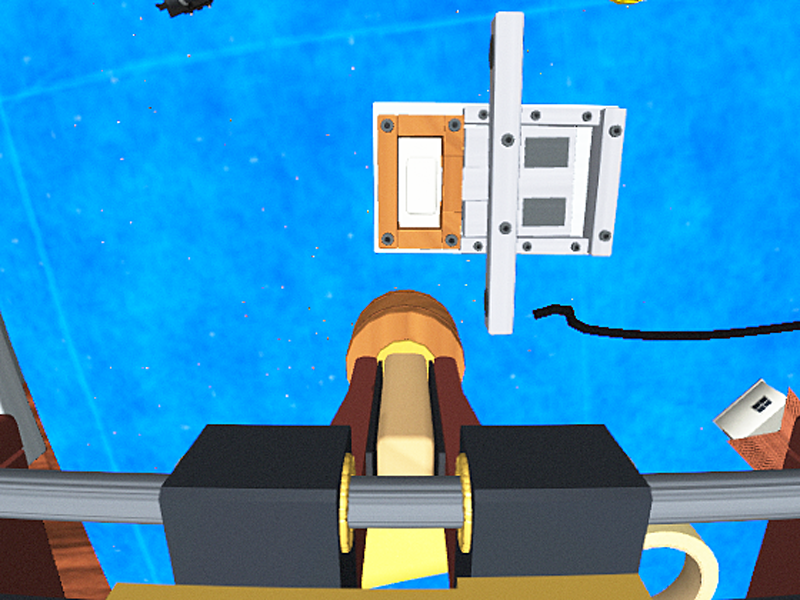

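The view shows the base front edge at x≈374 (rows 102–253), the bar's top face from (498–524,12) to (489–513,333), and the cavity with the pier stub at (423,185). The mallet is held at (405,350). Next I measure the bar's skew.

Run:
```python
from h import *
c=load('w2'); g=c['img'].astype(int)
for r in (20,40,60,185,200,220,228): print(r,[tuple(g[r,x]) for x in range(336,352,1)] if r in(40,220) else g[r,336:372,0].tolist())
print('base',[(r,g[r,256:270,0].tolist()) for r in (90,120,160)])
```

```text
20 [0, 0, 0, 0, 0, 0, 0, 75, 114, 102, 137, 222, 236, 232, 236, 234, 233, 231, 233, 232, 234, 236, 237, 239, 237, 235, 235, 234, 237, 224, 113, 0, 0, 0, 0, 0]
40 [(np.int64(0), np.int64(154), np.int64(254)), (np.int64(0), np.int64(151), np.int64(254)), (np.int64(0), np.int64(154), np.int64(254)), (np.int64(0), np.int64(147), np.int64(255)), (np.int64(0), np.int64(156), np.int64(255)), (np.int64(0), np.int64(155), np.int64(255)), (np.int64(35), np.int64(58), np.int64(102)), (np.int64(47), np.int64(42), np.int64(33)), (np.int64(45), np.int64(52), np.int64(48)), (np.int64(67), np.int64(68), np.int64(74)), (np.int64(160), np.int64(166), np.int64(176)), (np.int64(242), np.int64(245), np.int64(250)), (np.int64(234), np.int64(237), np.int64(243)), (np.int64(235), np.int64(237), np.int64(242)), (np.int64(232), np.int64(234), np.int64(241)), (np.int64(234), np.int64(234), np.int64(240))]
60 [0, 0, 0, 0, 0, 0, 41, 120, 109, 86, 200, 238, 233, 234, 234, 233, 234, 233, 233, 233, 233, 234, 236, 236, 234, 230, 234, 233, 228, 170, 0, 0, 0, 0, 0, 0]
185 [0, 0, 0, 9, 94, 109, 116, 180, 244, 234, 236,
[... 665 characters left out ...]
4(243)), (np.int64(236), np.int64(238), np.int64(245)), (np.int64(238), np.int64(239), np.int64(244)), (np.int64(234), np.int64(237), np.int64(243)), (np.int64(236), np.int64(238), np.int64(243)), (np.int64(234), np.int64(236), np.int64(243)), (np.int64(236), np.int64(236), np.int64(242)), (np.int64(236), np.int64(238), np.int64(244))]
228 [0, 0, 0, 28, 120, 127, 210, 238, 235, 237, 236, 234, 235, 235, 235, 234, 236, 236, 236, 231, 235, 241, 203, 35, 0, 0, 0, 0, 0, 0, 0, 0, 0, 0, 0, 0]
base [(90, [0, 0, 0, 0, 0, 255, 255, 255, 224, 233, 245, 127, 105, 110]), (120, [0, 0, 0, 0, 0, 93, 255, 255, 225, 231, 232, 232, 232, 231]), (160, [0, 0, 0, 0, 0, 43, 255, 255, 218, 241, 229, 230, 231, 234])]
```

```bash
cat >> h.py <<'E'
def edge(p,th,rising=True):
    for i in range(len(p)-1):
        a,b=float(p[i]),float(p[i+1])
        if (a<th<=b) if rising else (a>=th>b): return i+(th-a)/(b-a)
def line(P):
    P=np.array(P)[:,:2]; m=P.mean(0); 
    for _ in range(3):
        d=np.linalg.svd(P-P.mean(0))[2][0]; n=np.array([-d[1],d[0]]); r=(P-P.mean(0))@n; k=abs(r)<max(2.5*np.median(abs(r)),3e-4); P=P[k]
    d=d*np.sign(d[1]); return P.mean(0),d,np.std(r[k])
E
python3 - <<'E'
from h import *
c=load('w2'); g=c['img'][:,:,0].astype(float)
F=[];B=[];S=[];L=[];R_=[];BR=[]
for r in list(range(14,70))+list(range(180,229)):
    e=edge(g[r,336:360],175); e and F.append(at(c,(336+e,r),.046))
    e=edge(g[r,352:376],117,False); e and BR.append(at(c,(352+e,r),.046))
for r in range(78,174):
    e=edge(g[r,250:275],127); e and B.append(at(c,(250+e,r),.010))
for r in range(82,172):
    e=edge(g[r,420:450],117,False); e and S.append(at(c,(420+e,r),.030))
for x in range(268,320):
    e=edge(g[60:80,x],127); e and L.append(at(c,(x,60+e),.010))
    e=edge(g[168:190,x],127,False); e and R_.append(at(c,(x,168+e),.010))
az=lambda d:np.degrees(np.arctan2(-d[0],d[1]))
for n,P in (('front',F),('rear',BR),('base',B),('stop',S)):
    m,d,s=line(P); print(n,len(P),m,az(d),s*1e3)
mL,dL,_=line(L); mR,dR,_=line(R_); print('L',mL,dL,'R',mR,dR)
psi=np.radians(np.mean([az(line(P)[1]) for P in (B,S)])); print('yaw',np.degrees(psi), 'from LR',np.degrees(np.arctan2(dL[1],dL[0])),np.degrees(np.arctan2(dR[1],dR[0])))
ex=np.array([np.cos(psi),np.sin(psi)]); ey=np.array([-ex[1],ex[0]])
print('width',(mL-mR)@ey)
xo=line(B)[0]@ex+.060; yo=(mL+mR)@ey/2; O=xo*ex+yo*ey; print('origin',O,'stop rear x',(line(S)[0]-O)@ex)
for n,P in(('front',F),('rear',BR)):
    m,d,s=line(P); mx,my=(m-O)@ex,(m-O)@ey; sl=(d@ex)/(d@ey)
    print(n,'x at y=+65,-65',mx+sl*(.065-my),mx+sl*(-.065-my))
# pier stub
m=(c['img'].min(2)>248).astype(np.uint8)
E
```

```text
front 105 [0.50310661 0.00401665] -7.100695528865449 0.041618065884393145
rear 105 [0.51654746 0.00258594] -7.064474869595264 0.13167425855854747
base 96 [0.44042218 0.0106317 ] -8.31849246592276 0.0736348652509739
stop 90 [ 0.5738265 -0.0134066] -8.469107830913527 0.10375183075663649
L [0.47258986 0.04750361] [-0.98806439  0.1540414 ] R [ 0.45981861 -0.03704473] [-0.98948376  0.14464403]
yaw -8.393800148418144 from LR 171.1387951359016 171.68333349271472
width 0.08550696046309342
origin [4.99548704e-01 3.09241154e-04] stop rear x 0.07548432689518428
front x at y=+65,-65 0.0016058879926066152 0.004540347552361756
rear x at y=+65,-65 0.015085828682296807 0.018102513369548885
```

Measured: mould origin (0.4995, 0.0003), yaw -8.4°, bar at left +1.6 mm and right +4.5 mm (skew 2.9 mm). All of these fit the stated ranges. I'll start with the left end.

Request:
servo_tool --series '[[[0.5,0,0],[0,0,0]],[[1,0,0],[0,0,0]],[[1,0,0],[0,0,0]],[[1,0,0],[0,0,0]],[[1,0,0],[0,0,0]],[[0.7,0,0],[0,0,0.05]],[[0,0,0.6],[0,0,0]],[[0,0,1],[0,0,0]],[[0,0,1],[0,0,0]],[[0,0,0.4],[0,0,0]],[[0,0.2,0.1],[0,0,0]],[[0,0,0],[0,0,0]],[[0,0,0],[0,0,0]]]'

```text
time_s: 6.58
tcp_pos: [0.4747, 0.0695, 0.0949]
ee_rot: [179.9, -0.0, 81.9]
ft_force: [0.1, 0.1, -2.2]
gripper_width: 0.18
finger_force: 35.0
```

```bash
cat >> h.py <<'E'
def mp(p):
    psi=np.radians(-8.4); ex=np.array([np.cos(psi),np.sin(psi)]); ey=np.array([-ex[1],ex[0]]); d=np.array(p)[:2]-[.49955,.00031]; return np.array([d@ex,d@ey])*1e3
def st():
    s=status.read_state(); f=s['ft_force']; a=np.append(mp(f[:2]/1e3+[.49955,.00031]),f[2]); print('t',round(s['time_s'],2),'mould xy mm',mp(s['tcp_pos']).round(2),'z',round(s['tcp_pos'][2]*1e3,1),'F mould',a.round(2),'yaw',s['ee_rot'].round(1),s['gripper_width'].round(3))
E
python3 -c "
from h import *
st()"
```

```text
Traceback (most recent call last):
  File "h.py", line 40, in st
    s=status.read_state(); f=s['ft_force']; a=np.append(mp(f[:2]/1e3+[.49955,.00031]),f[2]); print('t',round(s['time_s'],2),'mould xy mm',mp(s['tcp_pos']).round(2),'z',round(s['tcp_pos'][2]*1e3,1),'F mould',a.round(2),'yaw',s['ee_rot'].round(1),s['gripper_width'].round(3))
                                                                                                                                                                                                                                                     ^^^^^^^^^^^^^^^^^^^^^^^^
AttributeError: 'float' object has no attribute 'round'
```

Request:
servo_tool --series '[[[0,0.12,0],[0,0,0]],[[0,0.12,0],[0,0,0]],[[0,0.1,0],[0,0,0]],[[0,0.04,0],[0,0,0]],[[0,0.04,0],[0,0,0]],[[0,0.04,0],[0,0,0]],[[0,0.04,0],[0,0,0]],[[0,0.04,0],[0,0,0]]]'

```text
time_s: 7.25
tcp_pos: [0.4869, 0.0678, 0.0939]
ee_rot: [-180.0, 0.0, 81.9]
ft_force: [0.9, -0.6, -3.0]
gripper_width: 0.182
finger_force: 35.0
```

```bash
sed -i "s/,s\['gripper_width'\].round(3))/)/" h.py; python3 -c "
from h import *
st()"
```

```text
t 7.25 mould xy mm [-22.32  64.92] z 93.9 F mould [ 0.98 -0.44 -2.95] yaw [-180.     0.    81.9]
```

Request:
servo_tool --series '[[[0,0.04,0],[0,0,0]],[[0,0.04,0],[0,0,0]]]'

```text
time_s: 7.42
tcp_pos: [0.4886, 0.0676, 0.0938]
ee_rot: [-179.9, 0.0, 81.9]
ft_force: [-2.5, 0.6, -0.2]
gripper_width: 0.176
finger_force: 35.0
```

Request:
servo_tool --series '[[[0,0.04,0],[0,0,0]]]'

```text
time_s: 7.5
tcp_pos: [0.4887, 0.0675, 0.0936]
ee_rot: [-179.8, 0.0, 81.9]
ft_force: [-5.6, 1.8, 0.9]
gripper_width: 0.178
finger_force: 35.0
```

Request:
servo_tool --series '[[[0,0.04,0],[0,0,0]]]'

```text
time_s: 7.58
tcp_pos: [0.4891, 0.0675, 0.0934]
ee_rot: [-179.8, 0.0, 81.9]
ft_force: [-6.7, 1.9, -0.1]
gripper_width: 0.182
finger_force: 35.0
```

Request:
servo_tool --series '[[[0,0.04,0],[0,0,0]],[[0,0.04,0],[0,0,0]]]'

```text
time_s: 7.75
tcp_pos: [0.4908, 0.0676, 0.0934]
ee_rot: [-179.7, 0.0, 81.9]
ft_force: [-6.9, 2.3, 0.5]
gripper_width: 0.181
finger_force: 35.0
```

```bash
python3 -c "
from h import *
st()"
```

```text
t 7.75 mould xy mm [-18.49  65.25] z 93.4 F mould [-7.18  1.28  0.49] yaw [-179.7    0.    81.9]
```

Request:
servo_tool --series '[[[0,0.04,0],[0,0,0]],[[0,0.04,0],[0,0,0]],[[0,0.04,0],[0,0,0]]]'

```text
time_s: 8.0
tcp_pos: [0.4937, 0.0676, 0.0933]
ee_rot: [-179.7, -0.0, 81.9]
ft_force: [-6.5, 4.2, -0.7]
gripper_width: 0.183
finger_force: 35.0
```

```bash
python3 -c "
from h import *
st()"
```

```text
t 8.0 mould xy mm [-15.65  65.69] z 93.3 F mould [-7.02  3.24 -0.68] yaw [-179.7   -0.    81.9]
```

Request:
servo_tool --series '[[[0,-0.4,0],[0,0,0]],[[0,-0.6,0],[0,0,0]],[[0,0,-0.7],[0,0,0]],[[0,0,-1],[0,0,0]],[[-0.1,0,-1],[0,0,0]],[[-0.5,0,-0.4],[0,0,0]],[[-1,0,0],[0,0,0]],[[-1,0,0],[0,0,0]],[[-1,0,0],[0,0,0]],[[-1,0,0],[0,0,0]],[[-0.6,0,0],[0,0,0]],[[0,0,0],[0,0,0]]]'

```text
time_s: 9.0
tcp_pos: [0.4514, -0.0629, 0.1711]
ee_rot: [180.0, 0.1, 81.6]
ft_force: [-0.2, 1.0, -2.3]
gripper_width: 0.181
finger_force: 35.0
```

```bash
cat >> h.py <<'E'
def skew(name):
    c=cap('wrist',name); im=c['img'].astype(int); st(); F={};P=[]
    psi=np.radians(-8.4); ex=np.array([np.cos(psi),np.sin(psi)]); ey=np.array([-ex[1],ex[0]]); O=np.array([.49955,.00031])
    g=im[:,:,0].astype(float)
    for side in (1,-1):
        for y in np.arange(.048,.080,.001):
            p=O+.012*ex+side*y*ey; u,v=proj(c,[p[0],p[1],.046]); r=int(round(v))
            if not 2<r<418: continue
            # bar rear edge: white->blue going right from bar
            x0=int(u)-25; row=g[r,x0:x0+60]; sat=(g[r,x0:x0+60]>215)
            runs=np.flatnonzero(sat); 
            if len(runs)<10: continue
            e=edge(g[r,x0:x0+60],190)
            if e: P.append(at(c,(x0+e,r),.046))
    # base front reference
    B=[]
    for y in np.arange(-.036,.037,.001):
        p=O-.060*ex+y*ey; u,v=proj(c,[p[0],p[1],.010]); r=int(round(v)); x0=int(u)-9
        if not 2<r<418: continue
        e=edge(g[r,x0:x0+18],127); e and B.append(at(c,(x0+e,r),.010))
    m,d,s=line(P); mb,db,sb=line(B); az=lambda d:np.degrees(np.arctan2(-d[0],d[1]))
    mx,my=(m-O)@ex,(m-O)@ey; sl=(d@ex)/(d@ey); dx=(mb-O)@ex+.060
    print(len(P),'bar az',az(d).round(2),'base az',az(db).round(2),'dx base',(dx*1e3).round(2),'L,R x mm',((mx-dx+sl*(np.array([.065,-.065])-my))*1e3).round(2),'res',(s*1e3).round(3))
E
python3 -c "
from h import *
skew('k1')"
```

```text
t 9.05 mould xy mm [-38.24 -67.5 ] z 171.1 F mould [ 0.55  0.03 -2.77] yaw [180.    0.   81.6]
64 bar az -9.94 base az -8.47 dx base 0.13 L,R x mm [6.54 3.04] res 0.048
```

Request:
servo_tool --series '[[[0.1,0,0.5],[0,0,0]],[[0,0,1],[0,0,0]],[[0,0.1,1],[0,0,0]],[[0,0.1,0.5],[0,0,0]],[[0,0.15,0.1],[0,0,0]],[[0,0.12,0],[0,0,0]],[[0,0.08,0],[0,0,0]],[[0,0.04,0],[0,0,0]],[[0,0.04,0],[0,0,0]],[[0,0.04,0],[0,0,0]],[[0,0.04,0],[0,0,0]],[[0,0.04,0],[0,0,0]],[[0,0.04,0],[0,0,0]],[[0,0.04,0],[0,0,0]]]'

```text
time_s: 10.22
tcp_pos: [0.4719, -0.0588, 0.0936]
ee_rot: [-179.8, -0.0, 81.9]
ft_force: [-6.5, 0.4, 2.0]
gripper_width: 0.177
finger_force: 35.0
```

```bash
python3 -c "
from h import *
st()"
```

```text
t 10.22 mould xy mm [-18.71 -62.54] z 93.6 F mould [-6.47 -0.54  2.01] yaw [-179.8   -0.    81.9]
```

Request:
servo_tool --series '[[[0,0.04,0],[0,0,0]],[[0,0.04,0],[0,0,0]],[[0,0.04,0],[0,0,0]],[[0,0.04,0],[0,0,0]],[[0,0.04,0],[0,0,0]],[[0,0.04,0],[0,0,0]]]'

```text
time_s: 10.72
tcp_pos: [0.4772, -0.0603, 0.0933]
ee_rot: [-179.7, 0.0, 81.8]
ft_force: [-7.0, -1.5, 1.1]
gripper_width: 0.177
finger_force: 35.0
```

```bash
python3 -c "
from h import *
st()"
```

```text
t 10.72 mould xy mm [-13.24 -63.23] z 93.3 F mould [-6.76 -2.48  1.13] yaw [-179.7    0.    81.8]
```

Request:
servo_tool --series '[[[0,-0.5,0],[0,0,0]],[[0,-0.58,0],[0,0,0]],[[0,0,-0.7],[0,0,0]],[[0,0,-1],[0,0,0]],[[0,0,-1],[0,0,0]],[[0.5,0,-0.4],[0,0,0]],[[1,0,0],[0,0,0]],[[1,0,0],[0,0,0]],[[1,0,0],[0,0,0]],[[1,0,0],[0,0,0]],[[0.63,0,0],[0,0,0]],[[0,0,0.5],[0,0,0]],[[0,0,1],[0,0,0]],[[0,0.1,1],[0,0,0]],[[0,0.15,0.5],[0,0,0]],[[0,0.2,0.1],[0,0,0]],[[0,0.15,0],[0,0,0]],[[0,0.04,0],[0,0,0]],[[0,0.04,0],[0,0,0]],[[0,0.04,0],[0,0,0]]]'

```text
time_s: 12.38
tcp_pos: [0.4895, 0.0684, 0.0948]
ee_rot: [179.9, -0.1, 81.9]
ft_force: [0.0, -0.1, -2.9]
gripper_width: 0.178
finger_force: 35.0
```

```bash
python3 -c "
from h import *
st()"
```

```text
t 12.38 mould xy mm [-19.9   65.86] z 94.8 F mould [ 0.04 -0.11 -2.88] yaw [ 1.799e+02 -1.000e-01  8.190e+01]
```

Not yet in contact. The target for the left end is a TCP x of about -10.7.

Request:
servo_tool --series '[[[0,0.04,0],[0,0,0]],[[0,0.04,0],[0,0,0]],[[0,0.04,0],[0,0,0]],[[0,0.04,0],[0,0,0]],[[0,0.04,0],[0,0,0]]]'

```text
time_s: 12.8
tcp_pos: [0.4922, 0.0679, 0.0936]
ee_rot: [-179.8, 0.0, 81.9]
ft_force: [-5.8, 0.8, 0.5]
gripper_width: 0.181
finger_force: 35.0
```

Request:
servo_tool --series '[[[0,0.04,0],[0,0,0]],[[0,0.04,0],[0,0,0]],[[0,0.04,0],[0,0,0]]]'

```text
time_s: 13.05
tcp_pos: [0.4947, 0.0679, 0.0934]
ee_rot: [-179.8, -0.0, 81.9]
ft_force: [-5.2, 3.3, 1.7]
gripper_width: 0.176
finger_force: 35.0
```

```bash
python3 -c "
from h import *
st()"
```

```text
t 13.05 mould xy mm [-14.69  66.14] z 93.4 F mould [-5.65  2.55  1.69] yaw [-179.8   -0.    81.9]
```

Request:
servo_tool --series '[[[0,0.04,0],[0,0,0]],[[0,0.04,0],[0,0,0]],[[0,0.04,0],[0,0,0]],[[0,0.04,0],[0,0,0]]]'

```text
time_s: 13.38
tcp_pos: [0.4986, 0.0678, 0.0933]
ee_rot: [-179.7, -0.0, 81.9]
ft_force: [-5.7, 3.1, 0.3]
gripper_width: 0.183
finger_force: 35.0
```

Request:
servo_tool --series '[[[0,-0.5,0],[0,0,0]],[[0,-0.6,0],[0,0,0]],[[0,0,-0.7],[0,0,0]],[[0,0,-1],[0,0,0]],[[-0.1,0,-1],[0,0,0]],[[-0.5,0,-0.4],[0,0,0]],[[-1,0,0],[0,0,0]],[[-1,0,0],[0,0,0]],[[-1,0,0],[0,0,0]],[[-1,0,0],[0,0,0]],[[-0.6,0,0],[0,0,0]],[[0,0,0],[0,0,0]]]'

```text
time_s: 14.38
tcp_pos: [0.4541, -0.0625, 0.1712]
ee_rot: [180.0, 0.1, 81.6]
ft_force: [-0.0, 0.2, -2.4]
gripper_width: 0.181
finger_force: 35.0
```

```bash
python3 -c "
from h import *
skew('k2')"
```

```text
t 14.43 mould xy mm [-35.72 -66.72] z 171.1 F mould [ 1.01  0.14 -2.51] yaw [180.    0.   81.6]
64 bar az -10.36 base az -8.36 dx base 0.12 L,R x mm [11.37  6.94] res 0.042
```

Request:
servo_tool --series '[[[0.02,0,0.5],[0,0,0]],[[0,0,1],[0,0,0]],[[0,0.1,1],[0,0,0]],[[0,0.15,0.5],[0,0,0]],[[0,0.2,0.1],[0,0,0]],[[0,0.15,0],[0,0,0]],[[0,0.08,0],[0,0,0]],[[0,0.04,0],[0,0,0]],[[0,0.04,0],[0,0,0]],[[0,0.04,0],[0,0,0]],[[0,0.04,0],[0,0,0]],[[0,0.04,0],[0,0,0]],[[0,0.04,0],[0,0,0]],[[0,0.04,0],[0,0,0]]]'

```text
time_s: 15.6
tcp_pos: [0.4769, -0.061, 0.0936]
ee_rot: [-179.8, -0.0, 81.9]
ft_force: [-6.5, 0.1, 1.7]
gripper_width: 0.18
finger_force: 35.0
```

```bash
python3 -c "
from h import *
st()"
```

```text
t 15.6 mould xy mm [-13.43 -63.92] z 93.6 F mould [-6.46 -0.82  1.74] yaw [-179.8   -0.    81.9]
```

Request:
servo_tool --series '[[[0,0.04,0],[0,0,0]],[[0,0.04,0],[0,0,0]],[[0,0.04,0],[0,0,0]],[[0,0.04,0],[0,0,0]],[[0,0.04,0],[0,0,0]]]'

```text
time_s: 16.02
tcp_pos: [0.4816, -0.0622, 0.0935]
ee_rot: [-179.8, 0.0, 81.8]
ft_force: [-6.4, -1.5, 1.0]
gripper_width: 0.181
finger_force: 35.0
```

Request:
servo_tool --series '[[[0,-0.5,0],[0,0,0]],[[0,-0.6,0],[0,0,0]],[[0,0,-0.7],[0,0,0]],[[0,0,-1],[0,0,0]],[[0,0,-1],[0,0,0]],[[0.5,0,-0.4],[0,0,0]],[[1,0,0],[0,0,0]],[[1,0,0],[0,0,0]],[[1,0,0],[0,0,0]],[[1,0,0],[0,0,0]],[[0.65,0,0],[0,0,0]],[[0,0,0.5],[0,0,0]],[[0,0,1],[0,0,0]],[[0,0.1,1],[0,0,0]],[[0,0.15,0.5],[0,0,0]],[[0,0.2,0.1],[0,0,0]],[[0,0.15,0],[0,0,0]],[[0,0.04,0],[0,0,0]],[[0,0.04,0],[0,0,0]],[[0,0.04,0],[0,0,0]]]'

```text
time_s: 17.68
tcp_pos: [0.4933, 0.0671, 0.0949]
ee_rot: [179.9, -0.1, 81.9]
ft_force: [-0.2, -0.7, -2.1]
gripper_width: 0.178
finger_force: 35.0
```

```bash
python3 -c "
from h import *
st()"
```

```text
t 17.68 mould xy mm [-15.9   65.13] z 94.9 F mould [-0.14 -0.73 -2.07] yaw [ 1.799e+02 -1.000e-01  8.190e+01]
```

Request:
servo_tool --series '[[[0,0.04,0],[0,0,0]],[[0,0.04,0],[0,0,0]],[[0,0.04,0],[0,0,0]],[[0,0.04,0],[0,0,0]],[[0,0.04,0],[0,0,0]],[[0,0.04,0],[0,0,0]],[[0,0.04,0],[0,0,0]]]'

```text
time_s: 18.27
tcp_pos: [0.4973, 0.067, 0.0934]
ee_rot: [-179.7, -0.0, 81.9]
ft_force: [-8.7, 5.4, 1.4]
gripper_width: 0.178
finger_force: 35.0
```

Request:
servo_tool --series '[[[0,0.04,0],[0,0,0]],[[0,0.04,0],[0,0,0]]]'

```text
time_s: 18.43
tcp_pos: [0.4987, 0.0669, 0.0932]
ee_rot: [-179.6, -0.0, 81.9]
ft_force: [-7.9, 5.3, 1.9]
gripper_width: 0.177
finger_force: 35.0
```

```bash
python3 -c "
from h import *
st()"
```

```text
t 18.43 mould xy mm [-10.56  65.75] z 93.2 F mould [-8.58  4.11  1.87] yaw [-179.6   -0.    81.9]
```

Request:
servo_tool --series '[[[0.03,0.03,0],[0,0,0]]]'

```text
time_s: 18.52
tcp_pos: [0.4996, 0.0671, 0.0932]
ee_rot: [-179.7, 0.0, 81.9]
ft_force: [-7.0, 2.5, 0.9]
gripper_width: 0.185
finger_force: 35.0
```

Request:
servo_tool --series '[[[0.02,0.03,0],[0,0,0]]]'

```text
time_s: 18.6
tcp_pos: [0.5006, 0.0672, 0.0932]
ee_rot: [-179.7, 0.0, 81.9]
ft_force: [-6.8, 0.6, 0.7]
gripper_width: 0.178
finger_force: 35.0
```

Request:
servo_tool --series '[[[0.01,0.04,0],[0,0,0]],[[0.01,0.04,0],[0,0,0]]]'

```text
time_s: 18.77
tcp_pos: [0.503, 0.067, 0.0932]
ee_rot: [-179.7, 0.0, 81.9]
ft_force: [-5.7, 1.9, -0.1]
gripper_width: 0.179
finger_force: 35.0
```

Request:
servo_tool --series '[[[0,-0.5,0],[0,0,0]],[[0,-0.6,0],[0,0,0]],[[0,0,-0.7],[0,0,0]],[[0,0,-1],[0,0,0]],[[-0.1,0,-1],[0,0,0]],[[-0.5,0,-0.4],[0,0,0]],[[-1,0,0],[0,0,0]],[[-1,0,0],[0,0,0]],[[-1,0,0],[0,0,0]],[[-1,0,0],[0,0,0]],[[-0.6,0,0],[0,0,0]],[[0,0,0],[0,0,0]]]'

```text
time_s: 19.77
tcp_pos: [0.4586, -0.0624, 0.1712]
ee_rot: [180.0, 0.1, 81.5]
ft_force: [0.1, 0.0, -1.6]
gripper_width: 0.179
finger_force: 35.0
```

```bash
python3 -c "
from h import *
skew('k3')"
```

```text
t 19.82 mould xy mm [-31.26 -65.94] z 171.1 F mould [-0.27 -0.29 -1.64] yaw [180.    0.   81.6]
64 bar az -10.32 base az -8.24 dx base 0.11 L,R x mm [15.89 11.54] res 0.052
```

Request:
servo_tool --series '[[[0,0,0.5],[0,0,0]],[[0,0,1],[0,0,0]],[[0,0.1,1],[0,0,0]],[[0,0.15,0.5],[0,0,0]],[[0,0.2,0.1],[0,0,0]],[[0,0.15,0],[0,0,0]],[[0,0.08,0],[0,0,0]],[[0,0.04,0],[0,0,0]],[[0,0.04,0],[0,0,0]],[[0,0.04,0],[0,0,0]],[[0,0.04,0],[0,0,0]],[[0,0.04,0],[0,0,0]],[[0,0.04,0],[0,0,0]],[[0,0.04,0],[0,0,0]]]'

```text
time_s: 20.98
tcp_pos: [0.4814, -0.0611, 0.0936]
ee_rot: [-179.8, -0.0, 81.9]
ft_force: [-6.1, -0.6, 1.9]
gripper_width: 0.182
finger_force: 35.0
```

Request:
servo_tool --series '[[[-0.01,0.04,0],[0,0,0]]]'

```text
time_s: 21.07
tcp_pos: [0.4823, -0.0615, 0.0935]
ee_rot: [-179.8, -0.0, 81.9]
ft_force: [-6.3, 0.3, 1.3]
gripper_width: 0.179
finger_force: 35.0
```

```bash
python3 -c "
from h import *
st()"
```

```text
t 21.07 mould xy mm [ -8.01 -63.66] z 93.5 F mould [-6.24 -0.6   1.32] yaw [-179.8   -0.    81.9]
```

Request:
servo_tool --series '[[[-0.01,0.04,0],[0,0,0]]]'

```text
time_s: 21.15
tcp_pos: [0.4833, -0.0618, 0.0935]
ee_rot: [-179.8, -0.0, 81.9]
ft_force: [-5.8, 1.5, 1.8]
gripper_width: 0.178
finger_force: 35.0
```

Request:
servo_tool --series '[[[0,0.02,0],[0,0,0]]]'

```text
time_s: 21.23
tcp_pos: [0.4839, -0.062, 0.0936]
ee_rot: [-179.8, -0.0, 81.9]
ft_force: [-5.5, -0.4, 0.7]
gripper_width: 0.181
finger_force: 35.0
```

Request:
servo_tool --series '[[[0,0.02,0],[0,0,0]]]'

```text
time_s: 21.32
tcp_pos: [0.4843, -0.0621, 0.0935]
ee_rot: [-179.8, -0.0, 81.8]
ft_force: [-6.2, 1.0, 1.9]
gripper_width: 0.181
finger_force: 35.0
```

```bash
python3 -c "
from h import *
st()"
```

```text
t 21.32 mould xy mm [ -5.97 -63.93] z 93.5 F mould [-6.26  0.06  1.9 ] yaw [-179.8   -0.    81.8]
```

Request:
servo_tool --series '[[[0,0.02,0],[0,0,0]]]'

```text
time_s: 21.4
tcp_pos: [0.4848, -0.0622, 0.0935]
ee_rot: [-179.8, -0.0, 81.8]
ft_force: [-6.8, -0.2, 1.7]
gripper_width: 0.181
finger_force: 35.0
```

Request:
servo_tool --series '[[[0,-0.5,0],[0,0,0]],[[0,-0.6,0],[0,0,0]],[[0,0,-0.7],[0,0,0]],[[0,0,-1],[0,0,0]],[[0,0,-1],[0,0,0]],[[0,0,-0.4],[0,0,0]],[[0,0,0],[0,0,0]]]'

```text
time_s: 21.98
tcp_pos: [0.4614, -0.0583, 0.1735]
ee_rot: [179.7, -0.1, 81.9]
ft_force: [0.2, 0.2, -2.1]
gripper_width: 0.179
finger_force: 35.0
```

```bash
python3 -c "
from h import *
skew('k4')"
```

```text
t 22.03 mould xy mm [-30.17 -63.5 ] z 172.0 F mould [-0.41  0.16 -2.1 ] yaw [ 1.798e+02 -1.000e-01  8.190e+01]
64 bar az -7.46 base az -8.23 dx base 0.11 L,R x mm [14.42 16.55] res 0.04
```

Request:
servo_tool --series '[[[0.5,0,0],[0,0,0]],[[1,0,0],[0,0,0]],[[1,0,0],[0,0,0]],[[1,0,0],[0,0,0]],[[1,0,0],[0,0,0]],[[0.68,0,0],[0,0,0]],[[0,0,0.5],[0,0,0]],[[0,0,1],[0,0,0]],[[0,0.1,1],[0,0,0]],[[0,0.15,0.55],[0,0,0]],[[0,0.2,0.1],[0,0,0]],[[0,0.15,0],[0,0,0]],[[0,0.08,0],[0,0,0]],[[0,0.04,0],[0,0,0]],[[0,0.04,0],[0,0,0]],[[0,0.04,0],[0,0,0]],[[0,0.04,0],[0,0,0]]]'

```text
time_s: 23.45
tcp_pos: [0.4983, 0.0675, 0.0925]
ee_rot: [-180.0, -0.0, 81.9]
ft_force: [-2.8, 3.8, -1.8]
gripper_width: 0.182
finger_force: 35.0
```

```bash
python3 -c "
from h import *
st()"
```

```text
t 23.45 mould xy mm [-11.07  66.26] z 92.5 F mould [-3.36  3.38 -1.76] yaw [-180.    -0.    81.9]
```

Request:
servo_tool --series '[[[0.06,-0.04,-0.06],[0,0,0]],[[0,0,0],[0,0,0]]]'

```text
time_s: 23.62
tcp_pos: [0.4985, 0.0682, 0.0946]
ee_rot: [179.9, 0.0, 81.9]
ft_force: [-0.5, 0.9, -2.1]
gripper_width: 0.184
finger_force: 35.0
```

```bash
python3 -c "
from h import *
st()"
```

```text
t 23.62 mould xy mm [-10.97  67.05] z 94.6 F mould [-0.65  0.8  -2.11] yaw [179.9   0.   81.9]
```

Free again. I push on slowly at the left end.

Request:
servo_tool --series '[[[0,0.04,0],[0,0,0]],[[0,0.04,0],[0,0,0]],[[0,0.04,0],[0,0,0]]]'

```text
time_s: 23.87
tcp_pos: [0.5013, 0.0678, 0.0943]
ee_rot: [180.0, 0.0, 81.8]
ft_force: [-1.0, 0.0, -2.1]
gripper_width: 0.176
finger_force: 35.0
```

Request:
servo_tool --series '[[[0,0.03,0],[0,0,0]]]'

```text
time_s: 23.95
tcp_pos: [0.5015, 0.0678, 0.0942]
ee_rot: [-180.0, 0.0, 81.8]
ft_force: [-2.2, 0.8, -0.7]
gripper_width: 0.174
finger_force: 35.0
```

```bash
python3 -c "
from h import *
st()"
```

```text
t 23.95 mould xy mm [-7.88 67.01] z 94.2 F mould [-2.31  0.46 -0.7 ] yaw [-180.     0.    81.8]
```

Request:
servo_tool --series '[[[0,0.03,0],[0,0,0]],[[0,0.03,0],[0,0,0]]]'

```text
time_s: 24.12
tcp_pos: [0.5019, 0.0678, 0.0938]
ee_rot: [-179.8, 0.0, 81.9]
ft_force: [-5.6, 1.6, 1.8]
gripper_width: 0.176
finger_force: 35.0
```

Request:
servo_tool --series '[[[0,0.03,0],[0,0,0]]]'

```text
time_s: 24.2
tcp_pos: [0.5022, 0.0678, 0.0937]
ee_rot: [-179.8, 0.0, 81.9]
ft_force: [-6.1, 1.3, 1.4]
gripper_width: 0.182
finger_force: 35.0
```

Request:
servo_tool --series '[[[0,0.02,0],[0,0,0]]]'

```text
time_s: 24.28
tcp_pos: [0.5027, 0.0677, 0.0937]
ee_rot: [-179.8, 0.0, 81.9]
ft_force: [-6.9, 1.3, 1.5]
gripper_width: 0.182
finger_force: 35.0
```

```bash
python3 -c "
from h import *
st()"
```

```text
t 24.28 mould xy mm [-6.77 67.14] z 93.7 F mould [-6.98  0.31  1.51] yaw [-179.8    0.    81.9]
```

Request:
servo_tool --series '[[[0,0.02,0],[0,0,0]]]'

```text
time_s: 24.37
tcp_pos: [0.5031, 0.0677, 0.0937]
ee_rot: [-179.8, 0.0, 81.9]
ft_force: [-5.7, 1.3, 1.9]
gripper_width: 0.182
finger_force: 35.0
```

Request:
servo_tool --series '[[[0,0.02,0],[0,0,0]]]'

```text
time_s: 24.45
tcp_pos: [0.5036, 0.0677, 0.0937]
ee_rot: [-179.8, 0.0, 81.9]
ft_force: [-6.9, 1.9, 1.7]
gripper_width: 0.176
finger_force: 35.0
```

Request:
servo_tool --series '[[[0,-0.5,0],[0,0,0]],[[0,-0.6,0],[0,0,0]],[[0,0,-0.7],[0,0,0]],[[0,0,-1],[0,0,0]],[[-0.15,0,-1],[0,0,0]],[[-0.5,0,-0.4],[0,0,0]],[[-1,0,0],[0,0,0]],[[-1,0,0],[0,0,0]],[[-1,0,0],[0,0,0]],[[-1,0,0],[0,0,0]],[[-0.6,0,0],[0,0,0]],[[0,0,0],[0,0,0]]]'

```text
time_s: 25.45
tcp_pos: [0.4587, -0.063, 0.1715]
ee_rot: [180.0, 0.1, 81.5]
ft_force: [-0.4, -0.4, -2.1]
gripper_width: 0.182
finger_force: 35.0
```

```bash
python3 -c "
from h import *
skew('k5')"
```

```text
t 25.5 mould xy mm [-31.05 -66.5 ] z 171.4 F mould [ 0.8   0.37 -2.31] yaw [180.    0.   81.6]
64 bar az -8.45 base az -8.33 dx base 0.11 L,R x mm [16.11 16.  ] res 0.047
```

Request:
servo_tool --series '[[[0.02,0,0.5],[0,0,0]],[[0,0,1],[0,0,0]],[[0,0.1,1],[0,0,0]],[[0,0.2,0.5],[0,0,0]],[[0,0.2,0.05],[0,0,0]],[[0,0.2,0],[0,0,0]],[[0,0.12,0],[0,0,0]],[[0,0.04,0],[0,0,0]],[[0,0.04,0],[0,0,0]],[[0,0.04,0],[0,0,0]],[[0,0.03,0],[0,0,0]]]'

```text
time_s: 26.42
tcp_pos: [0.4838, -0.0614, 0.0959]
ee_rot: [180.0, -0.0, 81.9]
ft_force: [0.6, -0.3, -2.0]
gripper_width: 0.178
finger_force: 35.0
```

Request:
servo_tool --series '[[[0,0.03,0],[0,0,0]]]'

```text
time_s: 26.5
tcp_pos: [0.4841, -0.0615, 0.0956]
ee_rot: [-180.0, -0.0, 81.9]
ft_force: [-2.0, 0.4, 0.5]
gripper_width: 0.181
finger_force: 35.0
```

```bash
python3 -c "
from h import *
st()"
```

```text
t 26.5 mould xy mm [ -6.27 -63.42] z 95.6 F mould [-2.02  0.1   0.49] yaw [-180.    -0.    81.9]
```

Request:
servo_tool --series '[[[0,0.03,0],[0,0,0]]]'

```text
time_s: 26.58
tcp_pos: [0.4842, -0.0615, 0.0954]
ee_rot: [-179.9, -0.0, 81.9]
ft_force: [-3.8, 0.1, 0.2]
gripper_width: 0.183
finger_force: 35.0
```

Request:
servo_tool --series '[[[0,0.03,0],[0,0,0]]]'

```text
time_s: 26.67
tcp_pos: [0.4844, -0.0616, 0.0951]
ee_rot: [-179.8, -0.0, 81.9]
ft_force: [-6.3, 1.2, 1.2]
gripper_width: 0.184
finger_force: 35.0
```

Request:
servo_tool --series '[[[0,0.02,0],[0,0,0]]]'

```text
time_s: 26.75
tcp_pos: [0.4845, -0.0616, 0.095]
ee_rot: [-179.8, -0.0, 81.9]
ft_force: [-6.8, 0.5, 1.7]
gripper_width: 0.177
finger_force: 35.0
```

Request:
servo_tool --series '[[[0,0.02,0],[0,0,0]]]'

```text
time_s: 26.83
tcp_pos: [0.4846, -0.0617, 0.0948]
ee_rot: [-179.7, -0.0, 81.9]
ft_force: [-7.2, 0.6, 1.8]
gripper_width: 0.18
finger_force: 35.0
```

Request:
servo_tool --series '[[[0,0.015,0],[0,0,0]]]'

```text
time_s: 26.92
tcp_pos: [0.4846, -0.0617, 0.0948]
ee_rot: [-179.7, -0.0, 81.9]
ft_force: [-7.8, 1.2, 3.3]
gripper_width: 0.179
finger_force: 35.0
```

The force climbs past the sliding force with no motion, so the slide is against the stop at the right end too. I'll retreat and verify both ends.

Request:
servo_tool --series '[[[0,-0.5,0],[0,0,0]],[[0,-0.6,0],[0,0,0]],[[0,0,-0.7],[0,0,0]],[[0,0,-1],[0,0,0]],[[0,0,-1],[0,0,0]],[[0,0,-0.4],[0,0,0]],[[0,0,0],[0,0,0]]]'

```text
time_s: 27.5
tcp_pos: [0.4618, -0.0582, 0.1749]
ee_rot: [179.7, -0.1, 81.9]
ft_force: [0.1, -0.1, -2.7]
gripper_width: 0.18
finger_force: 35.0
```

```bash
python3 -c "
from h import *
skew('k6'); s=status.read_state(); W=rot(s['ee_rot'])
c=load('top0'); print('wagon',at(c,(250,284),.015)[:2])
print('to mallet place',W.T@(np.array([.491,.2427,.0815])-s['tcp_pos'])/.025)"
```

```text
t 27.55 mould xy mm [-29.81 -63.26] z 173.4 F mould [ 0.18  0.84 -2.36] yaw [ 1.798e+02 -1.000e-01  8.190e+01]
64 bar az -8.41 base az -8.14 dx base 0.09 L,R x mm [16.13 16.1 ] res 0.049
wagon [0.37495026 0.1254994 ]
to mallet place [12.07042778 -0.51047313  3.68828783]
```

Request:
servo_tool --series '[[[0.5,0,0],[0,0,0]],[[1,-0.05,0],[0,0,0]],[[1,-0.05,0],[0,0,0]],[[1,-0.05,0],[0,0,0]],[[1,-0.05,0],[0,0,0]],[[1,-0.05,0],[0,0,0]],[[1,-0.05,0],[0,0,0]],[[1,-0.05,0],[0,0,0]],[[1,-0.05,0],[0,0,0]],[[1,-0.05,0],[0,0,0]],[[1,-0.05,0],[0,0,0]],[[1,-0.05,0],[0,0,0]],[[0.55,0,0.5],[0,0,0]],[[0,0,1],[0,0,0]],[[0,0,1],[0,0,0]],[[0,0,0.7],[0,0,0]],[[0,0,0.2],[0,0,0]],[[0,0,0],[0,0,0]],[[0,0,0],[0,0,0]]]'

```text
time_s: 29.13
tcp_pos: [0.489, 0.2416, 0.0874]
ee_rot: [-180.0, 0.0, 81.8]
ft_force: [0.0, -0.5, -1.8]
gripper_width: 0.179
finger_force: 35.0
```

Request:
servo_tool --series '[[[0,0,0.08],[0,0,0]],[[0,0,0.06],[0,0,0]],[[0,0,0],[0,0,0]]]'

```text
time_s: 29.38
tcp_pos: [0.4894, 0.2422, 0.085]
ee_rot: [179.9, -0.1, 81.9]
ft_force: [-0.7, 0.1, -2.7]
gripper_width: 0.182
finger_force: 35.0
```

Request:
servo_tool --series '[[[0,0,0.06],[0,0,0]],[[0,0,0.04],[0,0,0]],[[0,0,0],[0,0,0]]]'

```text
time_s: 29.63
tcp_pos: [0.489, 0.242, 0.0819]
ee_rot: [180.0, -0.0, 81.9]
ft_force: [0.5, 0.3, -1.7]
gripper_width: 0.182
finger_force: 35.0
```

Request:
servo_tool --series '[[[0,0,0.03],[0,0,0]],[[0,0,0],[0,0,0]]]'

```text
time_s: 29.8
tcp_pos: [0.489, 0.242, 0.0811]
ee_rot: [-180.0, -0.0, 81.9]
ft_force: [-0.2, 0.0, -1.7]
gripper_width: 0.181
finger_force: 35.0
```

Request:
servo_tool --series '[[[0,0,0.02],[0,0,0]],[[0,0,0],[0,0,0]]]'

```text
time_s: 29.97
tcp_pos: [0.489, 0.242, 0.0806]
ee_rot: [-180.0, 0.0, 81.9]
ft_force: [-0.8, -0.2, -1.6]
gripper_width: 0.186
finger_force: 35.0
```

Request:
servo_tool --series '[[[0,0,0.02],[0,0,0]],[[0,0,0],[0,0,0]]]'

```text
time_s: 30.13
tcp_pos: [0.489, 0.242, 0.0804]
ee_rot: [-180.0, -0.0, 81.9]
ft_force: [-1.3, -0.5, 2.1]
gripper_width: 0.179
finger_force: 35.0
```

Request:
servo_tool --series '[[[0,0,0],[0,0,0]],[[0,0,0],[0,0,0]],[[0,0,0],[0,0,0]],[[0,0,0],[0,0,0]],[[0,0,0],[0,0,0]],[[0,0,-0.5],[0,0,0]],[[0,0,-1],[0,0,0]],[[0,0,-1],[0,0,0]],[[0,0,-1],[0,0,0]],[[0,0,-1],[0,0,0]],[[0,0,-0.3],[0,0,0]],[[0,0,0],[0,0,0]]]' --jaw 0.15

```text
time_s: 31.13
tcp_pos: [0.4901, 0.2426, 0.2022]
ee_rot: [179.8, -0.2, 81.9]
ft_force: [0.3, 0.4, -0.2]
gripper_width: 0.422
finger_force: 0.0
```

Run:
```python
from h import *
c=cap('wrist','w3'); top=cap('top','t3'); st()
# pier stub from k6 : print white blob
k=load('k6'); O=np.array([.49955,.00031]); psi=np.radians(-8.4); ex=np.array([np.cos(psi),np.sin(psi)]); ey=np.array([-ex[1],ex[0]])
p=O-.034*ex; u,v=proj(k,[p[0],p[1],.074]); print(u,v)
u,v=int(u),int(v)
a=cv2.resize(k['img'][v-45:v+45,u-60:u+60],None,fx=5,fy=5,interpolation=cv2.INTER_CUBIC)
b=cv2.resize(c['img'][100:370,140:420],(400,386))
canvas=np.zeros((max(a.shape[0],386),a.shape[1]+200,3),np.uint8); canvas[:450,:600]=a; canvas[:193,600:]=cv2.resize(b,(200,193))
cv2.imwrite('pics/cmp.png',canvas[:,:,::-1]); print(u,v)
```

```text
t 31.23 mould xy mm [-46.16 237.48] z 199.4 F mould [ 0.28  0.09 -0.82] yaw [-180.     0.    81.9]
277.53446611447185 132.2468470497459
277 132
```

View pics/cmp.png

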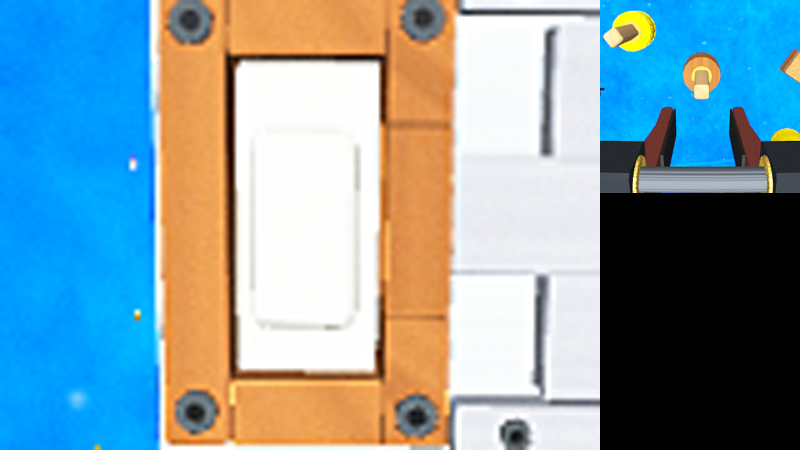

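The mallet stands upright by itself. The pouring stub is centred at the expected pocket position (277.8,132.0), against a prediction of (277.5,132.2). I'll go there with the jaws half open, so the fingers stay clear of the bar.

Request:
servo_tool --series '[[[-0.53,0,0],[0,0,0.05]],[[-1,0.05,0],[0,0,0]],[[-1,0.05,0],[0,0,0]],[[-1,0.05,0],[0,0,0]],[[-1,0.05,0],[0,0,0]],[[-1,0.05,0],[0,0,0]],[[-1,0.05,0],[0,0,0]],[[-1,0.05,0],[0,0,0]],[[-1,0.05,0],[0,0,0]],[[-1,0,0.3],[0,0,0]],[[0,0,1],[0,0,0]],[[0,0,1],[0,0,0]],[[0,0,1],[0,0,0]],[[0,0,0.5],[0,0,0]],[[0,0,0.1],[0,0,0]],[[0,0,0],[0,0,0]],[[0,0,0],[0,0,0]]]'

```text
time_s: 32.65
tcp_pos: [0.4637, 0.0042, 0.1027]
ee_rot: [-180.0, 0.0, 81.5]
ft_force: [-0.1, -0.1, 0.4]
gripper_width: 0.425
finger_force: 0.0
```

Run:
```python
from h import *
st(); s=status.read_state(); W=rot(s['ee_rot']); print(W.T@(np.array([.4659,.0053,.0745])-s['tcp_pos'])/.025, s['gripper_width'])
```

```text
t 32.65 mould xy mm [-35.99  -1.37] z 102.7 F mould [-0.1  -0.07  0.42] yaw [-180.     0.    81.5]
[0.05636075 0.07947056 1.12722165] 0.425165061256133
```

Request:
servo_tool --series '[[[0.06,0.08,0.2],[0,0,0]],[[0,0,0.5],[0,0,0]],[[0,0,0.3],[0,0,0]],[[0,0,0.12],[0,0,0]],[[0,0,0],[0,0,0]],[[0,0,0],[0,0,0]]]'

```text
time_s: 33.15
tcp_pos: [0.4663, 0.006, 0.0748]
ee_rot: [-180.0, 0.0, 81.6]
ft_force: [-0.8, -0.0, -0.3]
gripper_width: 0.425
finger_force: 0.0
```

Request:
servo_tool --series '[[[0,0,0],[0,0,0]],[[0,0,0],[0,0,0]],[[0,0,0],[0,0,0]],[[0,0,0],[0,0,0]],[[0,0,0],[0,0,0]],[[0,0,0],[0,0,0]]]' --jaw 1 --newtons 15

```text
time_s: 33.65
tcp_pos: [0.4663, 0.0061, 0.0748]
ee_rot: [180.0, -0.0, 81.6]
ft_force: [0.0, -0.2, 1.8]
gripper_width: 0.158
finger_force: 15.0
```

Run:
```python
from h import *
st(); s=status.read_state(); print(s['gripper_width']*88,s['finger_force'])
```

```text
t 33.65 mould xy mm [-33.71   0.85] z 74.8 F mould [ 0.03 -0.23  1.85] yaw [180.   -0.   81.6]
13.906741353524419 15.000036209821701
```

Request:
servo_tool --series '[[[0,0,-0.1],[0,0,0]],[[0,0,-0.15],[0,0,0]],[[0,0,-0.2],[0,0,0]]]'

```text
time_s: 33.9
tcp_pos: [0.466, 0.0059, 0.0861]
ee_rot: [-180.0, 0.0, 81.6]
ft_force: [0.2, 0.2, -1.0]
gripper_width: 0.158
finger_force: 15.0
```

Request:
servo_tool --series '[[[0,0,-0.25],[0,0,0]],[[0,0,-0.35],[0,0,0]],[[0,0,-0.4],[0,0,0]],[[0,0,-0.4],[0,0,0]],[[0,0,-0.5],[0,0,0]],[[0,0,-0.5],[0,0,0]],[[0,0,0],[0,0,0]]]'

```text
time_s: 34.48
tcp_pos: [0.4674, 0.006, 0.1485]
ee_rot: [179.8, -0.1, 81.5]
ft_force: [1.0, -0.1, -1.3]
gripper_width: 0.157
finger_force: 15.0
```

Run:
```python
from h import *
st(); s=status.read_state(); W=rot(s['ee_rot']); print(s['gripper_width']*88); t=np.array([.4436,-.2278,.0748-.010+.007]); print(W.T@(t-s['tcp_pos'])/.025)
c=cap('wrist','w4'); t=cap('top','t4')
h=cv2.cvtColor(t['img'],cv2.COLOR_RGB2HSV); y=cv2.inRange(h,(20,80,120),(35,255,255)); y[:200]=0
q=max(cv2.findContours(y,cv2.RETR_EXTERNAL,cv2.CHAIN_APPROX_NONE)[0],key=cv2.contourArea); print(cv2.minAreaRect(np.array([at(t,p[0],.007)[:2] for p in q],np.float32)))
cv2.imwrite('pics/w4b.png',c['img'][:,:,::-1])
```

```text
t 34.48 mould xy mm [-32.6    0.97] z 148.5 F mould [ 1.03  0.09 -1.33] yaw [ 1.798e+02 -1.000e-01  8.150e+01]
13.853186932547
[-9.39698259  0.42110868  3.05371992]
((0.4435560703277588, -0.22784340381622314), (0.1470640003681183, 0.10410603135824203), 5.753724575042725)
```

View pics/w4b.png

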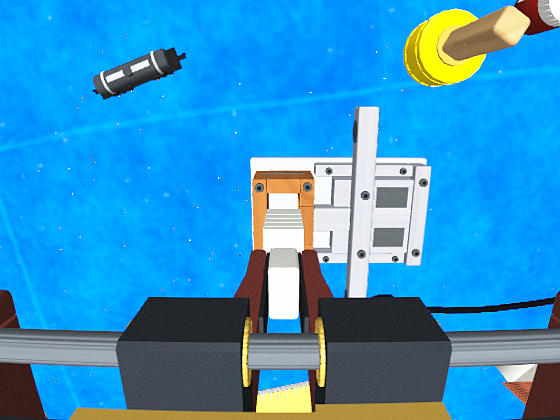

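The pier is out, hanging by its stub at (285,270), and the cavity is empty. Next I carry it to the notebook.

Request:
servo_tool --series '[[[-0.4,0,0],[0,0,0]],[[-0.8,0.05,0],[0,0,0]],[[-1,0.05,0],[0,0,0]],[[-1,0.05,0],[0,0,0]],[[-1,0.05,0],[0,0,0]],[[-1,0.05,0],[0,0,0]],[[-1,0.05,0],[0,0,0]],[[-1,0.05,0],[0,0,0]],[[-1,0.05,0],[0,0,0]],[[-0.8,0.02,0],[0,0,0]],[[-0.4,0,0.4],[0,0,0]],[[0,0,0.9],[0,0,0]],[[0,0,0.9],[0,0,0]],[[0,0,0.4],[0,0,0]],[[0,0,0.2],[0,0,0]],[[0,0,0],[0,0,0]],[[0,0,0],[0,0,0]]]'

```text
time_s: 36.0
tcp_pos: [0.4421, -0.2283, 0.0762]
ee_rot: [-180.0, 0.0, 81.6]
ft_force: [0.7, 0.3, -1.4]
gripper_width: 0.157
finger_force: 15.0
```

Request:
servo_tool --series '[[[0,0,0.06],[0,0,0]],[[0,0,0.04],[0,0,0]],[[0,0,0],[0,0,0]]]'

```text
time_s: 36.25
tcp_pos: [0.4425, -0.2279, 0.0739]
ee_rot: [179.9, -0.0, 81.6]
ft_force: [-1.2, -0.4, -1.1]
gripper_width: 0.155
finger_force: 15.0
```

Request:
servo_tool --series '[[[0,0,0.04],[0,0,0]],[[0,0,0],[0,0,0]]]'

```text
time_s: 36.42
tcp_pos: [0.4423, -0.2279, 0.0726]
ee_rot: [180.0, -0.0, 81.6]
ft_force: [-0.3, 1.2, -0.8]
gripper_width: 0.158
finger_force: 15.0
```

Request:
servo_tool --series '[[[0,0,0.03],[0,0,0]],[[0,0,0],[0,0,0]]]'

```text
time_s: 36.58
tcp_pos: [0.4424, -0.228, 0.0721]
ee_rot: [180.0, -0.0, 81.6]
ft_force: [-1.7, 1.3, 6.8]
gripper_width: 0.161
finger_force: 15.0
```

Request:
servo_tool --series '[[[0,0,0.02],[0,0,0]],[[0,0,0],[0,0,0]]]'

```text
time_s: 36.75
tcp_pos: [0.4424, -0.228, 0.0721]
ee_rot: [180.0, -0.0, 81.6]
ft_force: [-2.3, 2.5, 13.5]
gripper_width: 0.157
finger_force: 15.0
```

Request:
servo_tool --series '[[[0,0,-0.03],[0,0,0]],[[0,0,0],[0,0,0]]]'

```text
time_s: 36.92
tcp_pos: [0.4423, -0.228, 0.0721]
ee_rot: [180.0, -0.0, 81.6]
ft_force: [-1.0, 0.8, 4.7]
gripper_width: 0.154
finger_force: 15.0
```

Request:
servo_tool --series '[[[0,0,0],[0,0,0]],[[0,0,0],[0,0,0]],[[0,0,0],[0,0,0]],[[0,0,0],[0,0,0]],[[0,0,0],[0,0,0]],[[0,0,0],[0,0,0]],[[0,0,-0.3],[0,0,0]],[[0,0,-0.6],[0,0,0]],[[0,0,-1],[0,0,0]],[[0,0,-1],[0,0,0]],[[0,0,-1],[0,0,0]],[[0,0,-1],[0,0,0]],[[0,0,-0.5],[0,0,0]],[[0,0,0],[0,0,0]],[[0,0,0],[0,0,0]],[[0,0,0],[0,0,0]]]' --jaw 0.15

```text
time_s: 38.25
tcp_pos: [0.4417, -0.2276, 0.2063]
ee_rot: [-180.0, -0.0, 81.6]
ft_force: [-0.2, 0.2, -0.6]
gripper_width: 0.429
finger_force: 0.0
```

Run:
```python
from h import *
st(); c=cap('wrist','w5'); s=cap('scene','s5')
a=np.hstack([cv2.resize(s['img'][130:390,130:460],(500,394)),cv2.resize(c['img'][80:380,140:420],(300,321)) if 0 else cv2.copyMakeBorder(cv2.resize(c['img'][80:380,140:420],(300,321)),0,73,0,0,cv2.BORDER_CONSTANT)])
cv2.imwrite('pics/end.png',a[:,:,::-1])
```

```text
t 38.25 mould xy mm [ -23.98 -233.9 ] z 206.3 F mould [-0.19  0.22 -0.61] yaw [-180.    -0.    81.6]
```

View pics/end.png

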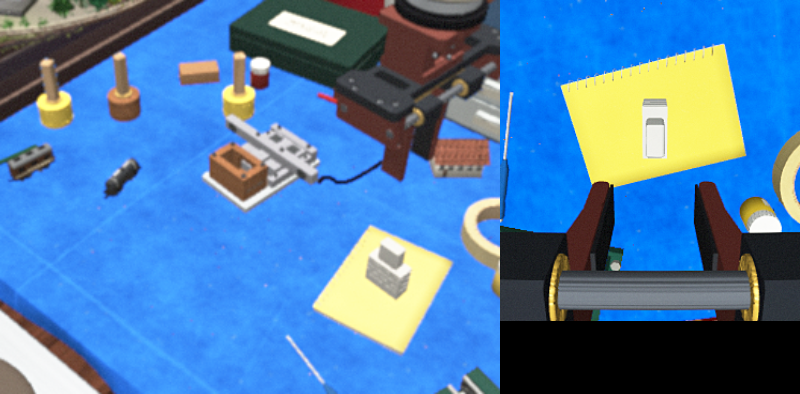

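The pier stands upright in the middle of the notebook at (388,268). The brown mallet stands at (124,90), the mould is empty, and the gripper is clear.

```bash
python3 -c "
from bench import workorder
print(workorder.close_job())"
```

```text
the job is handed in; nothing more can be done
None
```

The slide is back against the stop at both ends, the mallet stands on the table clear of the mould, and the pier stands upright on the notebook; the job was handed in at about 38 s, with no mallet force reading above about 10 N.

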